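# Close the vacuum sealer's service cover

### The job

Take the cross key that stands on the white chopping board and with it turn both big cross-slotted screws on the vacuum sealer's cover clockwise until they are fully tight (the tab on each head up against its rib at the machine's front side). Then stand the key upright on the chopping board again. Turn the screws with the key only, keep the gripper itself off the machine, and do not knock over the jar on the board.

Things in the scene. Friction and masses are not known exactly. Their poses are not given: they have to be found in the camera images.
- key_grip (a point): Loose steel cross key, 110 mm tall, 0.2 kg, standing upright on the board. Point: centre of its black square handle (32 x 32 mm, 58 mm tall), 81 mm above the key's bottom. z up. At the bottom two crossed blades, each 40 mm long, 8 thick, 16 high, along the key's x and y axes, square to the handle's faces (a quarter turn gives the same key). Between: shaft 18 mm thick, collar 30 mm.
- screw_left_slot (a point): Cover screw: round steel head 56 mm across, in its top a cross (+) of two slots 14 mm wide, 14 mm deep, open at the rim. The left one (y = +75 mm on the machine). Point: centre of the slots' floor, 14 mm below the head's top. z up; its x and y axes run along the slots and turn with the screw. A 14 mm tab sticks out of the rim midway between the +x and +y slots.
- screw_right_slot (a point): Cover screw: round steel head 56 mm across, in its top a cross (+) of two slots 14 mm wide, 14 mm deep, open at the rim. The right one (y = -75 mm on the machine), otherwise like the left one.
- screw_left (a joint): Angle of the left screw in rad: grows as it turns clockwise seen from above. 1.35 is fully tight, against a hard stop, tab pointing to the machine's front (-x) beside a small rib; it starts loose, at 0 to 0.4. Turning takes about 0.1 N m; it stays where it is left.
- screw_right (a joint): The same for the right screw.
- machine: Vacuum sealer, fixed: metal housing 200 mm deep (x) by 300 mm wide (y), origin on the worktop under its centre. On top a grey cover, 91 mm above the worktop, with the two screws at x = -20, y = +75 and -75 mm; behind them (x = 61 to 95 mm) a grey control hump whose top is at 120 mm.
- board: White plastic chopping board, fixed, 190 (x) by 270 (y) by 12 mm thick; origin at the centre of its underside.
- jar_low_mid (a point): Centre of a glass jar of preserves with a brass-coloured lid, 64 mm across and 75 mm tall, loose, upright; it stands on the chopping board near its left (+y) edge.
There are look-alikes about, which are no part of the job. There is more than one size of the part that bears jar_low_mid; the job needs the middle-sized.

How it is judged:
By the outcome, as a careful person would: the job done as asked, in the order asked, and still so for the second after the job is handed in, with the robot touching nothing.
It also fails if it takes over 61 s, if anything falls off the work surface, if the arm or the gripper's body presses on something with over 40 N, if the wrist force passes 120 N, or if a joint passes its speed limit or range.

### The arm

A 6-joint arm with a two-finger parallel gripper is mounted at the origin on the work surface. World frame = base frame: x ahead of the robot, y to its left, z up, the work surface at z = 0. Lengths are in mm, angles in rad, forces in N, time in s.
With the tool pointing down it reaches from about 350 to 975 mm from the base axis. Payload 7.1 kg.
Tool frame: the origin (TCP) lies on the front face of the gripper's body, between the roots of the fingers; the fingertips stand 80 mm ahead of it and the grasp point (between the pads) lies 61 mm ahead of it; z points along the fingers, y is the line along which they close (so a half turn about z gives the same grasp; the last joint's range is limited). The gripper opens to 88 mm and grips with 3 to 60 N. Pads are 20 mm wide; open, the fingers measure 115 mm over their backs; the gripper's body (75 mm by 178 mm) begins 61 mm behind the grasp point.
Start: joints at [-1.236, 0.423, 1.63, -0, 1.089, -0.019], TCP at [216.557, -586.266, 302.675] pointing down, gripper open.
Joint ranges: [-3, 3], [-0.9, 2.11], [0.09, 2.58], [-1.31, 4.45], [0.11, 2.69], [-2.54, 2.54]. Speed limits (rad/s): [2.39, 2.39, 3.01, 3.14, 3.14, 3.14].

### API

Orientations are given as a rotation vector (axis times angle).
In Python, from workcell import readout, vision, close_job gives the robot as it stands.
- The arm moves only by the tool servo_tool, never from a script. Its argument "plan" is a list that holds one entry, the list of rows, each a list of 7 numbers: the gripper command: -1 is fully open, 1 is shut, values between are in proportion, then the shift along the world's x, y, z in units of 40 mm (1.0 is 40 mm), then the turn, a rotation vector about the world's x, y, z in units of 5 degrees (1.0 is 5 degrees). A call has 1 to 5 rows; each row shifts and turns the commanded pose from where the row before left it; what a row does not reach is not made up. A row lasts 1/12 s, in which the tool goes at most 41.7 mm and 7.16 degrees, less where a joint would pass 70% of its speed; a pose out of reach is approached as far as the arm can. A call is refused whole if a number of a shift passes 1 or a number of a turn 1, either way. A call with a gripper value outside its range is refused whole. The fingers move at their own pace and stop on an object; the grip force is fixed at half the most. Time passes only in rows, so rows that do not move let the fingers close. It gives the time, the measured TCP pose, the force, the opening and the grip force at its end, in the units of the state.
- readout.get_obs(): the state, without advancing time (a new reading comes with each control period).
- vision.get_image(name): name is "scene" or "top" or "wrist"; returns the picture (400x640x3 uint8, red, green, blue); there is no depth.
- vision.camera_params(name): a dict with "fx", "fy", "cx", "cy" (pixels), "rvec" (rotation vector, rad) and "tvec" (3), from world to camera coordinates, as OpenCV has them; the wrist camera has in their place "hand_eye" (4x4, takes a point from camera to tool coordinates, whose origin is the TCP and whose axes are the flange's). Camera axes: x right, y down, z forward; pixel columns grow to the right and rows downward; lengths in mm; the calibration is good to about 2 mm. A picture is of the moment at which its call begins: read the wrist's pose just before it. camera_params takes no time and is no camera call.
- close_job(): hands the job in; it is judged then, once.
The state is a dict: "t": time; "qpos": joint angles; "qvel": joint speeds; "joint_torque": joint torques, N m; "ee_pos": TCP position; "orientation": TCP orientation; "ft_force": force on the tool from outside, world axes, zero at the start; "moment": the same for the moment, N m; "width": finger opening in mm; "grasp_force": force on a finger pad.
Only numpy, scipy, OpenCV 4.12 (cv2) and the standard library are available. Lean on these libraries where they do the work, as an engineer would, in place of code of your own. Each camera call takes 0.05 s, during which the arm holds its last target. There are 200 camera calls.

## Working session

There is one attempt and no reset: what is moved stays moved. The work goes in short steps, Python scripts to look and compute and a tool call to move; the robot and the scene stay as the last step left them, time stands still between calls to the robot, and variables do not carry over. Pictures are saved under pics/ and viewed, at most 10 in all, crops included, and the job is handed in when it is done.

Besides the shell and the picture viewer there is one more tool, called after "Request:" as name(argument=value, ...) on one line, values as JSON. servo_tool: Moves the arm, as the interface text tells. Its arguments: {"type":"object","properties":{"plan":{"type":"array"}},"required":["plan"]}

```bash
mkdir -p pics; ls; cat > h.py <<'E'
import numpy as np, cv2
from workcell import readout, vision, close_job
R=lambda v: cv2.Rodrigues(np.array(v,float))[0]
def snap(n,f):
    o=readout.get_obs(); im=vision.get_image(n); cv2.imwrite('pics/'+f,cv2.cvtColor(im,cv2.COLOR_RGB2BGR)); return o,im
def cam(n,o=None):
    p=vision.camera_params(n); K=np.array([[p['fx'],0,p['cx']],[0,p['fy'],p['cy']],[0,0,1]])
    if 'hand_eye' in p:
        T=np.eye(4);T[:3,:3]=R(o['orientation']);T[:3,3]=o['ee_pos'];C=T@np.array(p['hand_eye']);return K,C[:3,:3],C[:3,3]
    r=R(p['rvec']);return K,r.T,-r.T@np.array(p['tvec']).ravel()
def onplane(c,uv,z):
    K,A,o=c; uv=np.atleast_2d(uv); d=(A@np.linalg.inv(K)@np.c_[uv,np.ones(len(uv))].T).T
    return o+d*((z-o[2])/d[:,2])[:,None]
def proj(c,P):
    K,A,o=c; q=(K@A.T@(np.atleast_2d(P)-o).T).T; return q[:,:2]/q[:,2:]
E
python3 - <<'E'
from h import *
o,a=snap('top','top1.png');_,b=snap('scene','scene1.png')
print({k:np.round(v,3) for k,v in o.items()})
for n in('top','scene'): print(n,cam(n))
E
```

```text
pics
{'t': np.float64(0.0), 'qpos': array([-1.236,  0.424,  1.631,  0.   ,  1.089, -0.019]), 'qvel': array([-0.001,  0.001, -0.001,  0.001,  0.001,  0.001]), 'joint_torque': array([ 1.0000e-03, -5.4462e+01, -2.7367e+01,  6.4000e-02,  2.3000e-02,
       -0.0000e+00]), 'ee_pos': array([ 216.418, -585.85 ,  301.873]), 'orientation': array([-3.091, -0.553,  0.   ]), 'ft_force': array([ 0.09 , -0.711, -0.222]), 'moment': array([-0.021, -0.035, -0.005]), 'grasp_force': np.float64(0.0), 'width': np.float64(87.487)}
top (array([[412.7914275 ,   0.        , 319.75965641],
       [  0.        , 412.7914275 , 199.59267084],
       [  0.        ,   0.        ,   1.        ]]), array([[ 0.01068098, -0.99643691,  0.08366244],
       [-0.99940887, -0.01337205, -0.03167174],
       [ 0.03267763, -0.0832747 , -0.99599071]]), array([ 397.33851708,  132.30194391, 1046.17999718]))
scene (array([[369.14664399,   0.        , 322.81664929],
       [  0.        , 369.14664399, 203.43542742],
       [  0.        ,   0.        ,   1.        ]]), array([[ 0.20320772,  0.82648441, -0.52500489],
       [ 0.97912596, -0.16914008,  0.11271194],
       [ 0.0043553 , -0.53694985, -0.84360292]]), array([948.61155847,  -2.44717958, 832.56235485]))
```

View pics/top1.png

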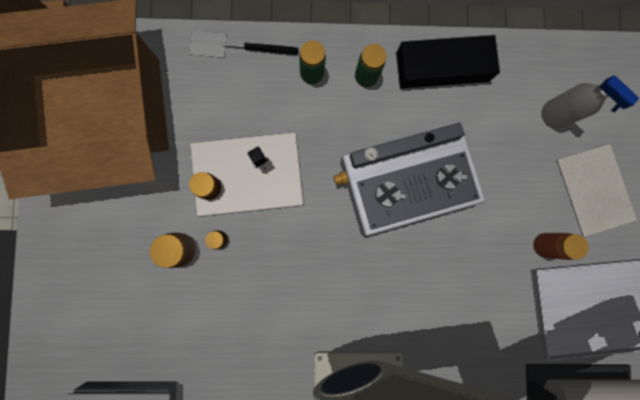

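View pics/scene1.png

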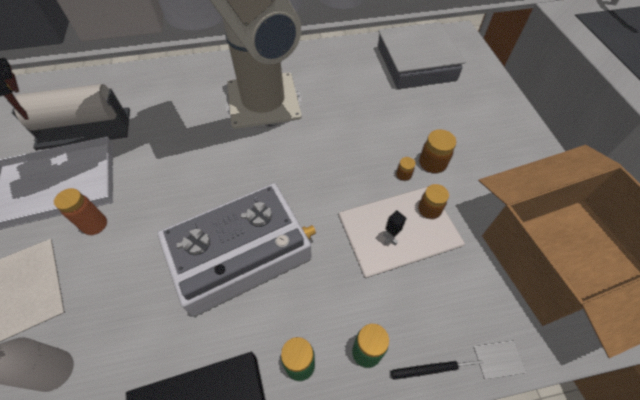

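The top view shows:
- the key's black handle at (258,157) on the white board, which spans about (192–302, 133–215);
- the machine, centred near (415,190), with the screws at (388,194) and (450,177). The left screw is at +y, which is image left.

Brass-lidded jars: (205,186) on the board, a large one at (172,250) and a small one at (215,240). The one on the board is the middle-sized jar, so that is jar_low_mid. The beige cloth at (597,190) is not the board.

```bash
python3 - <<'E'
from h import *
im=cv2.imread('pics/top1.png'); sc=cv2.imread('pics/scene1.png')
ct=cam('top'); cs=cam('scene')
def tri(u,v):
    a,b=[onplane(c,x,0)[0]-c[2] for c,x in((ct,u),(cs,v))]; M=np.c_[a,-b]; s=np.linalg.lstsq(M,cs[2]-ct[2],rcond=None)[0]
    p=ct[2]+s[0]*a;q=cs[2]+s[1]*b; return (p+q)/2,np.linalg.norm(p-q)
for n,u,v in(('scrL',(388,194),(259,214)),('scrR',(450,177),(195,242)),('jar',(203,183),(435,193))): print(n,tri(u,v))
m=im.max(2); 
def comp(mask,u,v):
    n,l=cv2.connectedComponents(mask.astype(np.uint8)); return (l==l[v,u]).astype(np.uint8)
k=comp((m<45),258,157); c=max(cv2.findContours(k,0,1)[0],key=cv2.contourArea); print('handle px',cv2.minAreaRect(c),cv2.boundingRect(c))
hsv=cv2.cvtColor(im,cv2.COLOR_BGR2HSV)
b=comp((im.min(2)>150),280,195); c=max(cv2.findContours(b,0,1)[0],key=cv2.contourArea); r=cv2.minAreaRect(c); print('board',np.round(onplane(ct,cv2.boxPoints(r),12),1),onplane(ct,r[0],12))
print('key', onplane(ct,(257,152),122))
a=cv2.resize(im[120:260,140:300],None,fx=4,fy=4,interpolation=2)
d=cv2.resize(im[120:240,330:490],None,fx=4,fy=4,interpolation=2)
w=np.zeros((600,800,3),np.uint8); w[:280,:320]=cv2.resize(a,(320,280)); w[:300,320:]=cv2.resize(d,(480,300)) if 0 else cv2.resize(d,(480,300))
w[300:,400:]=cv2.resize(sc[180:280,150:320],(400,300),interpolation=2)
w[300:,:400]=cv2.resize(im[140:180,235:285],(400,300),interpolation=2)
cv2.imwrite('pics/crop1.png',w)
E
```

```text
scrL (array([491.91940115, -55.15321314, 100.9123008 ]), np.float64(0.9286742487735853))
scrR (array([ 534.06052248, -201.55330347,   98.8493148 ]), np.float64(0.9169449436501319))
jar (array([512.09298878, 371.20563804,  90.29505668]), np.float64(2.2525567514310967))
handle px ((257.48529052734375, 156.80882263183594), (16.97835922241211, 12.347898483276367), 59.03623962402344) (249, 148, 18, 19)
board [[621.9 428.9  12. ]
 [654.5 165.4  12. ]
 [472.  144.2  12. ]
 [441.8 404.2  12. ]] [[546.84309794 286.28189377  12.        ]]
key [[580.91682381 245.86450589 122.        ]]
```

View pics/crop1.png

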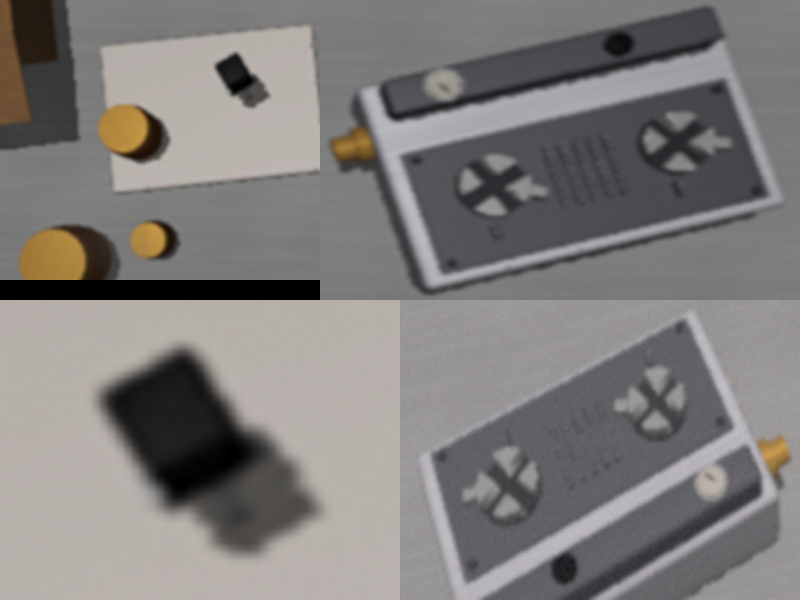

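The key, the middle-sized jar on the board and both screws are clear in the crop. The handle faces are at about 34° mod 90, the key is near (581,247), and both screw tabs point roughly to −y. Next I move towards the key.

Request:
servo_tool(plan=[[[-1,0.4,0.9,0,0,0,0.9],[-1,0.4,0.9,0,0,0,0.9],[-1,0.4,0.9,0,0,0,0.9],[-1,0.4,0.9,0,0,0,0.9],[-1,0.4,0.9,0,0,0,0.9]]])

```text
t: 0.52
ee_pos: [296.7, -404.4, 302.3]
orientation: [-2.923, -1.15, 0.0]
ft_force: [0.1, 0.2, 0.4]
width: 87.9
grasp_force: 0.0
```

Request:
servo_tool(plan=[[[-1,0.4,0.9,0,0,0,0.9],[-1,0.4,0.9,0,0,0,0.9],[-1,0.4,0.9,0,0,0,0.9],[-1,0.4,0.9,0,0,0,0.9],[-1,0.4,0.9,0,0,0,0.9]]])

```text
t: 0.93
ee_pos: [376.7, -224.4, 302.6]
orientation: [-2.643, -1.699, 0.0]
ft_force: [0.5, -0.4, 0.6]
width: 88.1
grasp_force: 0.0
```

```bash
python3 - <<'E'
from h import *
print(np.round(vision.camera_params('wrist')['hand_eye'],3))
o,im=snap('wrist','w1.png'); c=cam('wrist',o); print(c[2],o['ee_pos'],o['orientation'],o['qpos'])
print(proj(c,[[492,-55,102],[534,-201.5,102]]))
E
```

```text
[[ 0.0000e+00 -9.6300e-01 -2.7100e-01  7.3773e+01]
 [ 1.0000e+00 -0.0000e+00  1.0000e-03 -7.9000e-02]
 [-1.0000e-03 -2.7100e-01  9.6300e-01 -8.1583e+01]
 [ 0.0000e+00  0.0000e+00  0.0000e+00  1.0000e+00]]
[ 407.25876995 -157.26051533  384.20116936] [ 376.70093053 -224.40452733  302.61434023] [-2.64252505e+00 -1.69881632e+00  5.86348019e-05] [-5.64408425e-01  1.45201990e-01  2.02435321e+00  1.49528206e-05
  9.72152610e-01 -1.36322376e-01]
[[368.08818771 -45.2807234 ]
 [469.32574591 102.69654573]]
```

Request:
servo_tool(plan=[[[-1,0.4,0.9,0,0,0,0.9],[-1,0.4,0.9,0,0,0,0.9],[-1,0.4,0.9,0,0,0,0.9],[-1,0.4,0.9,0,0,0,0.9],[-1,0.4,0.9,0,0,0,0.9]]])

```text
t: 1.4
ee_pos: [456.8, -44.4, 302.6]
orientation: [-2.26, -2.182, 0.0]
ft_force: [0.9, -0.8, 0.4]
width: 87.9
grasp_force: 0.0
```

Request:
servo_tool(plan=[[[-1,0.4,0.9,0,0,0,0.9],[-1,0.4,0.9,0,0,0,0.9],[-1,0.4,0.9,0,0,0,0.9],[-1,0.4,0.9,0,0,0,0.9],[-1,0.4,0.9,0,0,0,0.9]]])

```text
t: 1.82
ee_pos: [536.8, 135.7, 302.4]
orientation: [-1.79, -2.581, 0.001]
ft_force: [1.0, -0.3, -0.4]
width: 87.6
grasp_force: 0.0
```

Request:
servo_tool(plan=[[[-1,0.4,0.9,0,0,0,0.9],[-1,0.4,0.9,0,0,0,0.9],[-1,0,0,0,0,0,0]]])

```text
t: 2.07
ee_pos: [570.7, 211.2, 302.5]
orientation: [1.577, 2.716, 0.005]
ft_force: [-0.4, 0.4, 0.9]
width: 87.8
grasp_force: 0.0
```

```bash
python3 - <<'E'
from h import *
o,im=snap('wrist','w2.png'); c=cam('wrist',o); print(c[2],o['ee_pos'],o['orientation'],o['qpos'])
print(proj(c,[[581,247,122]]))
m=(im.max(2)<45).astype(np.uint8)
for q in cv2.findContours(m,0,1)[0]:
    if cv2.contourArea(q)>500: print(cv2.contourArea(q),cv2.boundingRect(q),cv2.approxPolyDP(q,6,True).reshape(-1,2).tolist())
E
```

```text
[533.40029996 275.08423342 384.14640049] [570.74965385 211.17749867 302.50714404] [1.57743927 2.71580982 0.00487029] [ 3.34318462e-01  3.98369038e-01  1.66926510e+00  1.52809168e-03
  1.07102186e+00 -1.84790406e-01]
[[354.83452199 170.34197019]]
36223.0 (0, 229, 640, 171) [[0, 329], [0, 399], [639, 399], [639, 332], [593, 368], [194, 367], [185, 320], [172, 320], [158, 336], [145, 332], [145, 296], [160, 276], [178, 287], [161, 295], [288, 295], [238, 290], [254, 256], [252, 229], [214, 291], [181, 291], [173, 262], [89, 260], [30, 296], [43, 356], [28, 339]]
12339.5 (290, 227, 336, 129) [[625, 310], [619, 294], [567, 261], [528, 260], [552, 233], [544, 227], [508, 262], [480, 263], [471, 291], [437, 290], [401, 230], [399, 257], [412, 293], [290, 292], [477, 292], [477, 282], [493, 276], [506, 291], [511, 325], [499, 337], [480, 321], [466, 323], [463, 355], [610, 349]]
539.0 (332, 145, 33, 37) [[334, 145], [334, 179], [362, 179], [364, 165], [344, 171], [334, 158], [363, 150]]
```

View pics/w2.png

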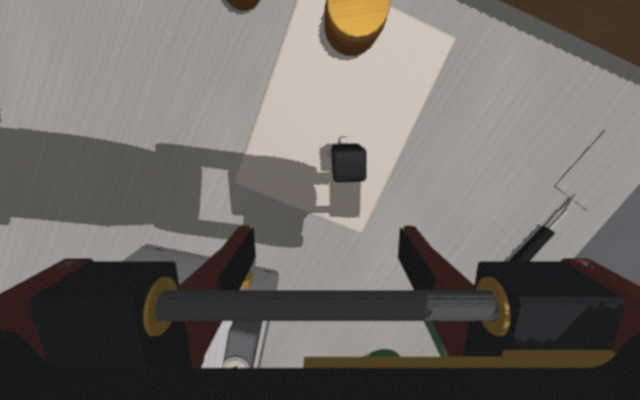

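```bash
python3 - <<'E'
from h import *
im=cv2.imread('pics/w2.png'); o=readout.get_obs(); c=cam('wrist',o)
print(proj(c,[[581,247,122],[581,247,64]]))
s=cv2.resize(im[130:200,310:390],None,fx=8,fy=8,interpolation=2); s=np.clip(s.astype(float)*2,0,255).astype(np.uint8); cv2.imwrite('pics/w2c.png',s)
m=(im[130:200,310:390].max(2)<75).astype(np.uint8); n,l,st,ce=cv2.connectedComponentsWithStats(m); i=1+st[1:,4].argmax(); q=cv2.findContours((l==i).astype(np.uint8),0,1)[0][0]
print(st[i],cv2.minAreaRect(q))
E
```

```text
[[358.06941675 168.64575225]
 [352.46141468 159.49343023]]
[  21   14   35   39 1239] ((38.0, 33.0), (38.0, 34.0), 90.0)
```

View pics/w2c.png

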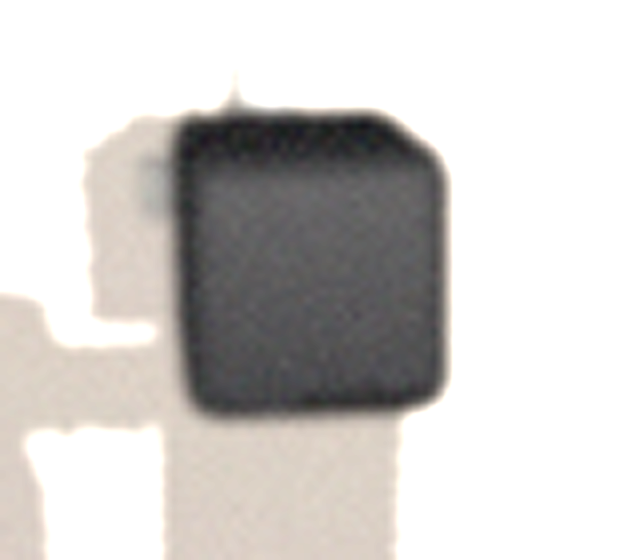

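The wrist view shows the key handle's top face at about (333–366, 150–181), nearly square to the gripper. The brass-lidded jar is at (357,20), well clear.

```bash
python3 - <<'E'
from h import *
o={'ee_pos':[570.74965385,211.17749867,302.50714404],'orientation':[1.57743927,2.71580982,0.00487029]}; c=cam('wrist',o)
P=onplane(c,np.array([[187,160],[447,158],[443,405],[195,413]])/8+[310-.44,130-.44],122)
print(P.round(1),P.mean(0)); e=np.roll(P,-1,0)-P; print(np.degrees(np.arctan2(e[:,1],e[:,0]))%90,np.linalg.norm(e,axis=1))
n=readout.get_obs()
for q in(o,n):
    A=R(q['orientation']); print(q['ee_pos'],np.degrees(np.arctan2(A[1,0],A[0,0])),A[:,2])
E
```

```text
[[553.9 253.5 122. ]
 [579.3 268.2 122. ]
 [594.  243.7 122. ]
 [569.4 228.6 122. ]] [574.15649631 248.50288685 122.        ]
[30.11436971 30.88241353 31.53846894 31.88490002] [29.40118925 28.54178285 28.88831946 29.27114467]
[570.74965385, 211.17749867, 302.50714404] 119.7009723527758 [ 0.00233444  0.00223069 -0.99999479]
[569.3512728  208.67705879 302.03746444] 119.50884282834086 [ 1.51651957e-04  3.23030663e-04 -9.99999936e-01]
```

Request:
servo_tool(plan=[[[-1,0.12,0.98,0,0,0,0.3],[-1,0,0,-0.9,0,0,0],[-1,0,0,-0.9,0,0,0],[-1,0,0,0,0,0,0],[-1,0,0,0,0,0,0]]])

```text
t: 2.53
ee_pos: [571.9, 243.6, 229.0]
orientation: [-1.552, -2.727, 0.007]
ft_force: [-0.1, 0.5, 1.2]
width: 88.2
grasp_force: 0.0
```

```bash
python3 - <<'E'
from h import *
o,im=snap('wrist','w3.png'); c=cam('wrist',o); print(o['ee_pos'])
A=R(o['orientation']); print(np.degrees(np.arctan2(A[1,0],A[0,0])),proj(c,[[574,248.5,122],[574,248.5,64]]))
cv2.imwrite('pics/w3c.png',np.clip(cv2.imread('pics/w3.png')[60:300,180:500].astype(float)*2,0,255))
E
```

```text
[571.93938869 243.61787637 229.03270299]
120.70976516846045 [[333.72605126 221.80381308]
 [332.40155177 198.84868966]][ WARN:0@1.055] global loadsave.cpp:1063 imwrite_ Unsupported depth image for selected encoder is fallbacked to CV_8U.
```

View pics/w3c.png

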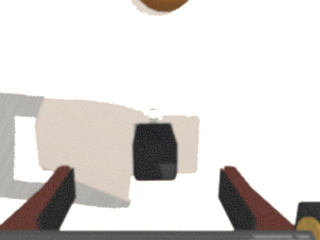

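```bash
python3 - <<'E'
from h import *
o=readout.get_obs(); c=cam('wrist',o); print(o['ee_pos'])
print(onplane(c,[[335,218],[335,240],[313,240],[357,240]],122).round(1))
E
```

```text
[573.24958871 244.08547128 231.04566657]
[[575.5 251.4 122. ]
 [584.1 237.1 122. ]
 [570.5 229.  122. ]
 [597.7 245.1 122. ]]
```

Request:
servo_tool(plan=[[[-1,0.05,0.14,-0.6,0,0,0],[-1,0,0,-0.7,0,0,0],[-1,0,0,-0.6,0,0,0],[-1,0,0,0,0,0,0],[1,0,0,0,0,0,0]]])

```text
t: 3.0
ee_pos: [575.9, 250.2, 156.0]
orientation: [1.554, 2.73, 0.0]
ft_force: [0.3, 0.9, 0.0]
width: 83.8
grasp_force: 0.0
```

Request:
servo_tool(plan=[[[1,0,0,0,0,0,0],[1,0,0,0,0,0,0],[1,0,0,0,0,0,0],[1,0,0,0,0,0,0],[1,0,0,0,0,0,0]]])

```text
t: 3.42
ee_pos: [575.7, 250.7, 155.6]
orientation: [1.552, 2.73, 0.002]
ft_force: [0.5, 0.2, -0.5]
width: 50.9
grasp_force: 0.0
```

Request:
servo_tool(plan=[[[1,0,0,0,0,0,0],[1,0,0,0,0,0,0],[1,0,0,0,0,0,0],[1,0,0,0,0,0,0],[1,0,0,0,0,0,0]]])

```text
t: 3.83
ee_pos: [575.2, 250.5, 154.6]
orientation: [-1.552, -2.731, 0.001]
ft_force: [-1.1, 0.0, 1.6]
width: 31.7
grasp_force: 30.0
```

Request:
servo_tool(plan=[[[1,0,0,0.5,0,0,0],[1,0,0,0.95,0,0,0],[1,0,0,0.95,0,0,0],[1,-0.1,-0.5,0.8,0,0,0],[1,-0.15,-0.9,0.4,0,0,0]]])

```text
t: 4.25
ee_pos: [567.1, 196.8, 302.7]
orientation: [1.546, 2.73, 0.009]
ft_force: [1.1, -0.8, -2.3]
width: 31.6
grasp_force: 30.0
```

Request:
servo_tool(plan=[[[1,-0.15,-0.95,0,0,0,0],[1,-0.15,-0.95,0,0,0,0],[1,-0.15,-0.95,0,0,0,0],[1,-0.15,-0.95,0,0,0,0],[1,-0.15,-0.95,0,0,0,0]]])

```text
t: 4.67
ee_pos: [534.4, 3.0, 298.4]
orientation: [-1.552, -2.731, 0.0]
ft_force: [0.9, -0.6, -2.3]
width: 32.2
grasp_force: 30.0
```

Request:
servo_tool(plan=[[[1,-0.15,-0.95,0,0,0,0],[1,-0.15,-0.95,0,0,0,0],[1,0,-0.5,0,0,0,0],[1,0,0,0,0,0,0],[1,0,0,0,0,0,0]]])

```text
t: 5.08
ee_pos: [523.0, -92.4, 298.3]
orientation: [-1.556, -2.728, -0.0]
ft_force: [-0.1, -0.0, -3.5]
width: 31.9
grasp_force: 30.0
```

```bash
python3 - <<'E'
from h import *
o,im=snap('wrist','w4.png'); c=cam('wrist',o); np.save('o4.npy',o,allow_pickle=True); print(o['ee_pos'],o['grasp_force'])
A=R(o['orientation']); print(np.degrees(np.arctan2(A[1,0],A[0,0])),proj(c,[[492,-55,103]]))
E
```

```text
[523.01823448 -92.36191224 298.33421202] 29.99957799911499
120.61535298678243 [[318.545587   144.75822789]]
```

View pics/w4.png

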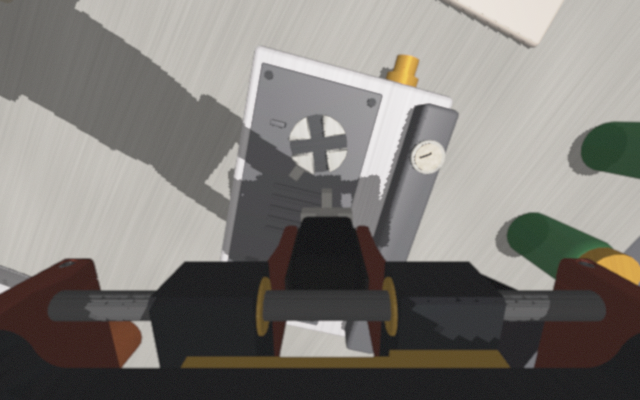

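The wrist view shows the left screw's head at (318,145), with its slots a few degrees off the tool axes and its tab at (297,172). The key's blade in the gripper shows at (328,195).

```bash
cat >> h.py <<'E'
def screw(f,o,guess,z=103,save=None):
    im=cv2.imread('pics/'+f); c=cam('wrist',o); s=4; N=400
    q=np.array([[0,0],[N,0],[N,N],[0,N]],float); W=np.c_[guess[0]+(q[:,0]-N/2)/s,guess[1]+(q[:,1]-N/2)/s,np.full(4,z)]
    H=cv2.getPerspectiveTransform(proj(c,W).astype(np.float32),q.astype(np.float32)); w=cv2.warpPerspective(im,H,(N,N))
    if save: cv2.imwrite('pics/'+save,w)
    g=w.max(2); return w,g,s,N
E
python3 - <<'E'
from h import *
o=np.load('o4.npy',allow_pickle=True).item()
for z in (101,105):
  w,g,s,N=screw('w4.png',o,(492,-55),z,'s4.png')
  m=(g>125).astype(np.uint8)
  n,l,st,ce=cv2.connectedComponentsWithStats(m)
  P=[]
  for i in range(1,n):
    if 1500<st[i,4]<20000: print(st[i],ce[i])
    if 3000<st[i,4]<9000 and np.hypot(*(ce[i]-200))<130: P.append(np.argwhere(l==i)[:,::-1])
  if P:
    P=np.concatenate(P).astype(np.float32); (x,y),r=cv2.minEnclosingCircle(P); print(z,'centre',492+(x-200)/s,-55+(y-200)/s,'dia',2*r/s)
E
```

```text
(no output)
```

View pics/s4.png

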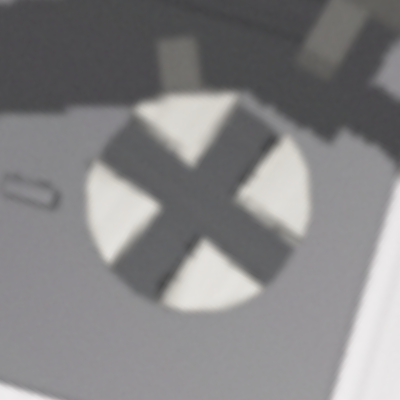

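```bash
cat >> h.py <<'E'
def fit(f,o,guess,z=105,th=175):
    w,g,s,N=screw(f,o,guess,z); m=cv2.morphologyEx((g>th).astype(np.uint8),cv2.MORPH_OPEN,np.ones((7,7)))
    n,l,st,ce=cv2.connectedComponentsWithStats(m); k=[i for i in range(1,n) if 1500<st[i,4]<9000 and np.hypot(*(ce[i]-200))<110]
    P=np.argwhere(np.isin(l,k))[:,::-1].astype(np.float32); (x,y),r=cv2.minEnclosingCircle(P)
    a=[np.degrees(np.arctan2(*(ce[i]-[x,y])[::-1])) for i in k]
    ctr=np.array([guess[0]+(x-200)/s,guess[1]+(y-200)/s])
    print('centre',ctr.round(1),'dia',2*r/s,'segments',np.round(a,1),'slot mod90',np.round((np.array(a)-45)%90,1)); return ctr,np.array(a)
E
python3 - <<'E'
from h import *
o=np.load('o4.npy',allow_pickle=True).item()
fit('w4.png',o,(492,-55))
im=cv2.imread('pics/w4.png'); c=cam('wrist',o); A=R(o['orientation'])
t=np.array(o['ee_pos'])
for k in (20,16): print([proj(c,t+A@[a,b,142]).round(0).tolist() for a,b in((k,4),(k,-4),(0,20),(0,-20))])
cr=cv2.resize(im[160:240,270:390],None,fx=5,fy=5,interpolation=2); cv2.imwrite('pics/w4c.png',np.clip(cr.astype(float)*1.6,0,255).astype(np.uint8))
E
```

```text
centre [491.6 -55.3] dia 56.35700225830078 segments [-98.1  -7.2 171.5  82.2] slot mod90 [36.9 37.8 36.5 37.2]
[[[332.0, 186.0]], [[322.0, 186.0]], [[351.0, 210.0]], [[302.0, 210.0]]]
[[[332.0, 191.0]], [[322.0, 191.0]], [[351.0, 210.0]], [[302.0, 210.0]]]
```

View pics/w4c.png

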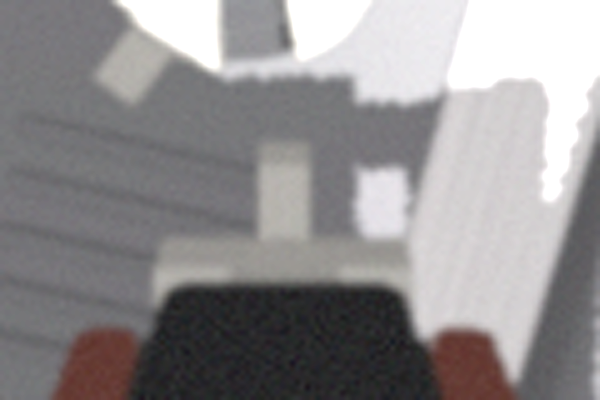

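Request:
servo_tool(plan=[[[1,-0.4,0.48,-0.2,0,0,0.65],[1,-0.41,0.48,-0.2,0,0,0.65],[1,0,0,-0.2,0,0,0],[1,0,0,0,0,0,0],[1,0,0,0,0,0,0]]])

```text
t: 5.55
ee_pos: [491.3, -52.1, 274.6]
orientation: [-1.393, -2.816, 0.0]
ft_force: [-0.3, -0.8, -2.7]
width: 32.1
grasp_force: 30.0
```

```bash
cat >> h.py <<'E'
def st():
    o=readout.get_obs(); A=R(o['orientation']); print('t %.2f'%o['t'],np.round(o['ee_pos'],1),'psi %.1f'%np.degrees(np.arctan2(A[1,0],A[0,0])),'F',np.round(o['ft_force'],1),'M',np.round(o['moment'],2),'w %.1f g %.0f'%(o['width'],o['grasp_force']),'q6 %.2f'%o['qpos'][5]); return o
E
python3 -c "from h import *;st()"
```

```text
t 5.55 [491.3 -52.1 274.6] psi 127.3 F [-0.3 -0.8 -2.7] M [-0.01 -0.13  0.01] w 32.1 g 30 q6 -0.78
```

Request:
servo_tool(plan=[[[1,0,-0.04,-0.3,0,0,0],[1,0,0,-0.25,0,0,0],[1,0,0,0,0,0,0],[1,0,0,0,0,0,0]]])

```text
t: 5.88
ee_pos: [491.0, -54.7, 252.3]
orientation: [-1.395, -2.814, 0.001]
ft_force: [0.2, 0.2, -1.5]
width: 31.7
grasp_force: 30.0
```

Request:
servo_tool(plan=[[[1,0,0,-0.1,0,0,0],[1,0,0,-0.1,0,0,0],[1,0,0,0,0,0,0],[1,0,0,0,0,0,0]]])

```text
t: 6.22
ee_pos: [490.9, -54.7, 244.6]
orientation: [-1.395, -2.814, 0.0]
ft_force: [-0.6, 0.0, -3.2]
width: 31.8
grasp_force: 30.0
```

```bash
python3 -c "from h import *;st()"
```

```text
t 6.22 [490.9 -54.7 244.6] psi 127.3 F [-0.6  0.  -3.2] M [ 0.02 -0.12 -0.03] w 31.8 g 30 q6 -0.79
```

Request:
servo_tool(plan=[[[1,0,0,-0.1,0,0,0],[1,0,0,-0.1,0,0,0],[1,0,0,0,0,0,0],[1,0,0,0,0,0,0]]])

```text
t: 6.55
ee_pos: [491.4, -54.8, 237.1]
orientation: [1.394, 2.814, 0.0]
ft_force: [-0.8, -1.0, 2.9]
width: 31.5
grasp_force: 30.0
```

Request:
servo_tool(plan=[[[1,0,0,0,0,0,-0.9],[1,0,0,0,0,0,-0.9],[1,0,0,0,0,0,-0.9],[1,0,0,0,0,0,0]]])

```text
t: 6.88
ee_pos: [491.6, -54.5, 237.2]
orientation: [1.719, 2.628, 0.002]
ft_force: [-0.7, 1.3, 4.6]
width: 31.8
grasp_force: 30.0
```

```bash
python3 -c "from h import *;st()"
```

```text
t 6.88 [491.6 -54.5 237.2] psi 113.6 F [-0.7  1.3  4.6] M [ 0.22 -0.17  0.02] w 31.8 g 30 q6 -0.55
```

Request:
servo_tool(plan=[[[1,0,0,0.03,0,0,-0.9],[1,0,0,0,0,0,-0.9],[1,0,0,0,0,0,-0.9],[1,0,0,0,0,0,0]]])

```text
t: 7.22
ee_pos: [491.1, -54.4, 237.7]
orientation: [-2.014, -2.411, -0.001]
ft_force: [1.1, 2.7, -1.5]
width: 31.7
grasp_force: 30.0
```

```bash
python3 - <<'E'
from h import *
o=st(); np.save('o5.npy',o,allow_pickle=True); snap('wrist','w5.png')
im=vision.get_image('scene'); c=cam('scene'); p=proj(c,[[491.6,-55.3,105]])[0].astype(int); q=proj(cam('top'),[[491.6,-55.3,105]])[0].astype(int); t=vision.get_image('top')
a=cv2.resize(im[p[1]-40:p[1]+40,p[0]-50:p[0]+50],(400,320),interpolation=2); b=cv2.resize(t[q[1]-40:q[1]+40,q[0]-50:q[0]+50],(400,320),interpolation=2)
cv2.imwrite('pics/c5.png',np.hstack([a,b])[:,:,::-1])
E
```

```text
t 7.22 [491.1 -54.4 237.7] psi 100.2 F [ 1.1  2.7 -1.5] M [ 0.49 -0.37  0.04] w 31.7 g 30 q6 -0.31
```

View pics/c5.png

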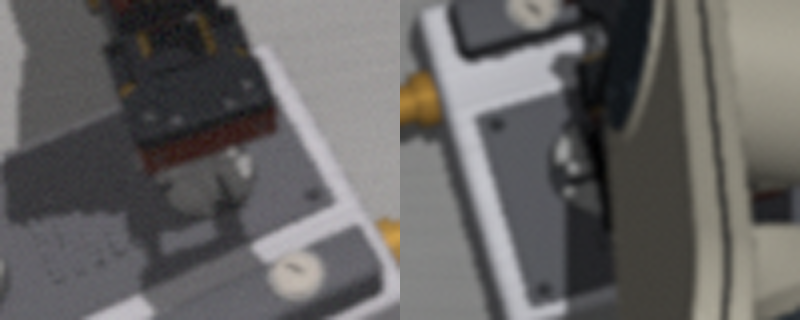

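The scene crop shows the key's blades down inside the left head, and the gripper fingers are well above the cover. I keep turning and watch the moment.

Request:
servo_tool(plan=[[[1,0,0,0,0,0,-0.9],[1,0,0,0,0,0,-0.9],[1,0,0,0,0,0,-0.9],[1,0,0,0,0,0,-0.9],[1,0,0,0,0,0,0]]])

```text
t: 7.78
ee_pos: [491.1, -54.5, 237.7]
orientation: [-2.367, -2.066, -0.001]
ft_force: [2.3, 2.2, -2.9]
width: 31.8
grasp_force: 30.0
```

```bash
python3 -c "from h import *;st()"
```

```text
t 7.78 [491.1 -54.5 237.7] psi 82.2 F [ 2.3  2.2 -2.9] M [ 0.59 -0.48  0.07] w 31.8 g 30 q6 0.00
```

Request:
servo_tool(plan=[[[1,0,0,0,0,0,-0.9],[1,0,0,0,0,0,-0.9],[1,0,0,0,0,0,-0.9],[1,0,0,0,0,0,-0.9],[1,0,0,0,0,0,0]]])

```text
t: 8.2
ee_pos: [491.1, -54.6, 237.7]
orientation: [2.659, 1.673, 0.001]
ft_force: [1.7, 2.6, -3.1]
width: 32.5
grasp_force: 30.0
```

```bash
python3 -c "from h import *;st()"
```

```text
t 8.20 [491.1 -54.6 237.7] psi 64.3 F [ 1.7  2.6 -3.1] M [ 0.62 -0.58  0.07] w 32.5 g 30 q6 0.31
```

Request:
servo_tool(plan=[[[1,0,0,0,0,0,-0.6],[1,0,0,0,0,0,-0.6],[1,0,0,0,0,0,-0.6],[1,0,0,0,0,0,0]]])

```text
t: 8.53
ee_pos: [491.1, -54.6, 237.8]
orientation: [2.781, 1.462, 0.001]
ft_force: [2.6, 4.1, -4.5]
width: 31.8
grasp_force: 30.0
```

```bash
python3 -c "from h import *;st()"
```

```text
t 8.53 [491.1 -54.6 237.8] psi 55.5 F [ 2.6  4.1 -4.5] M [ 0.74 -0.69  0.06] w 31.8 g 30 q6 0.47
```

Request:
servo_tool(plan=[[[1,0,0,0,0,0,-0.5],[1,0,0,0,0,0,-0.5],[1,0,0,0,0,0,0]]])

```text
t: 8.78
ee_pos: [491.3, -54.5, 237.8]
orientation: [2.84, 1.342, 0.001]
ft_force: [4.0, 4.4, -5.0]
width: 31.8
grasp_force: 30.1
```

```bash
python3 -c "from h import *;st()"
```

```text
t 8.78 [491.3 -54.5 237.8] psi 50.6 F [ 4.   4.4 -5. ] M [ 0.93 -0.83  0.81] w 31.8 g 30 q6 0.55
```

Request:
servo_tool(plan=[[[1,0,0,0,0,0,-0.5],[1,0,0,0,0,0,-0.5],[1,0,0,0,0,0,0]]])

```text
t: 9.03
ee_pos: [491.4, -54.4, 237.9]
orientation: [2.895, 1.218, 0.001]
ft_force: [3.3, 6.0, -4.1]
width: 33.2
grasp_force: 31.4
```

```bash
python3 -c "from h import *;st()"
```

```text
t 9.03 [491.4 -54.4 237.9] psi 45.6 F [ 3.3  6.  -4.1] M [ 1.13 -0.79  1.04] w 33.2 g 31 q6 0.64
```

The moment surged from 0.07 to about 1 N m at ψ≈51°, as predicted, so the left screw is on its stop. I back off into the slack and lift.

Request:
servo_tool(plan=[[[1,0,0,0,0,0,0.9],[1,0,0,0,0,0,0.9],[1,0,0,0,0,0,0.9],[1,0,0,0,0,0,0]]])

```text
t: 9.37
ee_pos: [490.3, -55.0, 237.7]
orientation: [-2.731, -1.552, 0.003]
ft_force: [-0.4, -0.6, -2.3]
width: 32.8
grasp_force: 28.7
```

Request:
servo_tool(plan=[[[1,0,0,0.2,0,0,0],[1,0,0,0.2,0,0,0],[1,0,0,0.3,0,0,0],[1,0,0,0.4,0,0,0],[1,0,0,0.4,0,0,0]]])

```text
t: 9.78
ee_pos: [490.7, -54.8, 299.1]
orientation: [2.738, 1.541, -0.001]
ft_force: [-0.3, -0.6, -2.0]
width: 33.1
grasp_force: 28.7
```

```bash
python3 -c "from h import *;st()"
```

```text
t 9.78 [490.7 -54.8 299.1] psi 58.8 F [-0.3 -0.6 -2. ] M [-0.07 -0.09 -0.  ] w 33.1 g 29 q6 0.41
```

Request:
servo_tool(plan=[[[1,0.15,-0.41,0,0,0,1],[1,0.15,-0.41,0,0,0,1],[1,0.15,-0.41,0,0,0,1],[1,0.15,-0.41,0,0,0,1],[1,0.15,-0.41,0,0,0,1]]])

```text
t: 10.2
ee_pos: [521.1, -137.6, 299.0]
orientation: [2.334, 2.102, 0.0]
ft_force: [0.6, -0.5, -3.1]
width: 33.1
grasp_force: 28.7
```

Request:
servo_tool(plan=[[[1,0.15,-0.41,0,0,0,1],[1,0.15,-0.41,0,0,0,1],[1,0.15,-0.41,0,0,0,1],[1,0.15,-0.41,0,0,0,1],[1,0.15,-0.41,0,0,0,1]]])

```text
t: 10.62
ee_pos: [551.1, -219.7, 298.8]
orientation: [1.824, 2.557, -0.0]
ft_force: [-0.1, 0.0, -2.4]
width: 33.5
grasp_force: 28.7
```

Request:
servo_tool(plan=[[[1,0.15,-0.41,0,0,0,1],[1,0.15,-0.41,0,0,0,1],[1,0,0,0,0,0,0],[1,0,0,0,0,0,0]]])

```text
t: 10.95
ee_pos: [562.8, -252.1, 298.4]
orientation: [1.604, 2.701, -0.0]
ft_force: [-0.6, 0.2, -2.7]
width: 33.3
grasp_force: 28.7
```

```bash
python3 - <<'E'
from h import *
o=st(); o,im=snap('wrist','w6.png'); np.save('o6.npy',o,allow_pickle=True)
for th in (150,175,190): fit('w6.png',o,(534,-201.5),th=th)
# key: steel blade near predicted spots
c=cam('wrist',o); A=R(o['orientation']); t=np.array(o['ee_pos'])
print(proj(c,[t+A@[a,b,z] for a,b,z in((20,4,142.6),(20,-4,142.6),(20,0,126.6),(0,20,142.6),(0,-20,142.6),(534-t[0],0,0))]).round(0).tolist(), proj(c,[[534,-201.5,105],[492,-55,105]]))
g=im.max(2)
for v in range(176,222,2): print(v,' '.join('%3d'%x for x in g[v,288:366:2]))
E
```

```text
t 10.95 [ 562.8 -252.1  298.4] psi 118.6 F [-0.6  0.2 -2.7] M [ 0.02 -0.08 -0.01] w 33.3 g 29 q6 -0.94
centre [ 534.4 -204.5] dia 69.30146789550781 segments [-90.1  15.  164.3  90.1] slot mod90 [44.9 60.  29.3 45.1]
centre [ 534.4 -204.6] dia 68.04293823242188 segments [-90.3  15.  164.   90.1] slot mod90 [44.7 60.  29.  45.1]
centre [ 534.3 -204.5] dia 67.2611312866211 segments [-90.1  14.7 164.1  89.9] slot mod90 [44.9 59.7 29.1 44.9]
[[332.0, 186.0], [322.0, 186.0], [327.0, 191.0], [351.0, 210.0], [302.0, 210.0], [327.0, 405.0]] [[325.34205272 133.68880222]
 [367.04687099 -57.84303541]]
176  83  82  81  79  81  80  82  81  80  81  80  80  81  84 120 111  95  98  98  99  99  94  87  98  90  99  92 135 148 147 148 145 148 146 148 148 143 144 143
178  82  82  80  79  81  82  83  83  80  82  80  81  83  83  81  80  82  78  82  81  82  80  82  82  81  79  83 125 146 146 147 146 148 148 145 124 102 104 119
180  80  80  81  83  81  81  81  80  80  81  82  82  81  80  79  81  80  82  81  81  83  80  81  81  81  82  82 107 132 121 135 126 136 136 121  92  82  81  93
182 104  93  85  82  82
[... 2476 characters left out ...]
 103 109 110 111 115 116 119 120 119 121 121 126 194 208 205
214 120 122 119 121 120 120 119 108 107 108 107 109 108 110 104 104 106 104 104 105 105 105 103 104 101 120 124 122 123 123 125 125 123 122 122 141 198 206 209
216 121 121 120 120 120 120 115 119 120 123 121 121 120 119 104  99  97  94  94  93  91  93  83  78  73  77  78  73  75  91 109 122 139 180 174 194 208 208 208
218 122 120 120 120 122 119 120 123 115  95  85  83  77  69  62  53  51  46  44  39  33  32  29  29  30  30  32  23  27  31  57 107 154 207 211 210 207 209 206
220 122 121 120 119 119 120 114  87  54  33  32  32  27  28  26  28  26  28  27  31  28  29  32  28  25  29  28  27  31  26  33  86 155 205 211 206 209 208 206
```

```bash
cat >> h.py <<'E'
def fit2(f,o,guess,z=105,th=175,k=25):
    w,g,s,N=screw(f,o,guess,z); m=cv2.morphologyEx((g>th).astype(np.uint8),cv2.MORPH_OPEN,np.ones((k,k)) if k<0 else cv2.getStructuringElement(2,(k,k)))
    n,l,st,ce=cv2.connectedComponentsWithStats(m); ks=[i for i in range(1,n) if st[i,4]>400 and np.hypot(*(ce[i]-200))<130]
    for i in ks: print(st[i],(np.array(guess)+(ce[i]-200)/s).round(1))
    return m
E
python3 - <<'E'
from h import *
o=np.load('o6.npy',allow_pickle=True).item()
for k in (5,25): print(k); m=fit2('w6.png',o,(534,-201.5),k=k)
w,g,s,N=screw('w6.png',o,(534,-201.5),105)
for r in range(60,330,9): print(' '.join('%3d'%x for x in g[r,60:345:9]))
E
```

```text
5
[ 151   52  100  121 5933] [ 534.3 -223.1]
[ 241  159   74  102 4461] [ 555.3 -199. ]
[  89  162   72  101 4213] [ 513.1 -198.5]
[ 153  253  100   72 4224] [ 534.3 -177.6]
25
[ 157   55   90  114 5659] [ 534.3 -222.9]
[ 245  164   70   94 4315] [ 555.4 -198.9]
[  89  167   68   90 4031] [ 513.1 -198.6]
[ 157  256   91   69 4094] [ 534.3 -177.6]
 81  80  81  82  81  82  79  81  81  81  81  81  80 102 175 185 218 220 155 145 144 145 142 137 107  89  81  81  81  82  80  81
 81  81  80  81  81  80  81  81  81  81  93 116 112 117 216 224 226 221 154 145 144 145 145 145 143 125  99  81  82  82  82  81
 82  80  82  81  82  80  82  86  99 117 130 143 142 126 219 226 227 223 157 145 146 145 144 145 145 145 139 123  93  83  82 111
 81  81  81  80  85  86 110 132 136 142 144 143 143 126 222 227 228 224 157 145 144 145 146 146 146 146 145 146 138 123 106 141
 80  88  96  97 128 136 140 144 144 143 143 142 139 119 207 218 226 224 163 144 145 145 145 146 146 145 146 147 147 145 143 146
 99 114 139 140 144 142 142 144 144 143 136 151 172 199 216 224 229 230 223 203 170 143 145 145 147 147 145 146
[... 2388 characters left out ...]
 238 196 119 112 113 114 114 114 127 145 144 145 146 146 145
142 143 143 142 144 143 140 117 113 115 110  94 171 226 237 239 238 238 237 195 114 110 112 115 124 142 146 146 145 146 146 146
143 142 142 141 143 144 143 139 117 109  89 155 218 233 238 239 238 238 239 239 196 113 113 125 142 146 146 146 146 145 146 147
143 144 143 143 143 142 143 144 139 116 137 206 228 237 239 238 238 239 240 238 238 195 131 144 146 147 145 146 146 146 146 146
144 144 144 143 144 142 143 143 143 144 150 195 232 239 239 238 239 238 234 231 219 178 144 146 145 145 146 146 146 145 146 145
143 143 143 144 145 144 144 143 144 144 144 144 160 178 195 201 209 200 181 159 146 143 145 146 145 147 146 146 146 147 146 145
```

Request:
servo_tool(plan=[[[1,-0.25,0.45,-0.2,0,0,0.8],[1,-0.25,0.45,-0.2,0,0,0.8],[1,-0.24,0.46,-0.2,0,0,0.82],[1,0,0,-0.3,0,0,0],[1,0,0,0,0,0,0]]])

```text
t: 11.42
ee_pos: [531.8, -195.2, 260.3]
orientation: [-1.305, -2.854, 0.0]
ft_force: [-0.6, 0.9, -2.4]
width: 32.8
grasp_force: 28.9
```

```bash
python3 -c "from h import *;st()"
```

```text
t 11.42 [ 531.8 -195.2  260.3] psi 130.9 F [-0.6  0.9 -2.4] M [ 0.01 -0.04  0.02] w 32.8 g 29 q6 -1.09
```

Request:
servo_tool(plan=[[[1,0.03,-0.05,-0.2,0,0,0],[1,0,0,-0.1,0,0,0],[1,0,0,-0.1,0,0,0],[1,0,0,0,0,0,0],[1,0,0,0,0,0,0]]])

```text
t: 11.83
ee_pos: [534.6, -199.4, 245.7]
orientation: [-1.307, -2.856, 0.0]
ft_force: [0.2, -0.1, -2.4]
width: 33.0
grasp_force: 28.9
```

```bash
python3 -c "from h import *;st()"
```

```text
t 11.83 [ 534.6 -199.4  245.7] psi 130.8 F [ 0.2 -0.1 -2.4] M [ 0.01 -0.11 -0.  ] w 33.0 g 29 q6 -1.09
```

Request:
servo_tool(plan=[[[1,0,0,-0.09,0,0,0],[1,0,0,-0.05,0,0,0],[1,0,0,0,0,0,0],[1,0,0,0,0,0,0]]])

```text
t: 12.17
ee_pos: [534.5, -199.1, 240.2]
orientation: [-1.306, -2.857, 0.0]
ft_force: [0.5, 0.1, -2.7]
width: 32.9
grasp_force: 28.9
```

```bash
python3 -c "from h import *;st()"
```

```text
t 12.17 [ 534.5 -199.1  240.2] psi 130.9 F [ 0.5  0.1 -2.7] M [ 0.01 -0.11  0.02] w 32.9 g 29 q6 -1.09
```

Request:
servo_tool(plan=[[[1,-0.03,0.03,-0.05,0,0,0],[1,0,0,0,0,0,-0.9],[1,0,0,0,0,0,-0.9],[1,0,0,0,0,0,-0.9],[1,0,0,0,0,0,0]]])

```text
t: 12.58
ee_pos: [533.5, -197.7, 238.3]
orientation: [1.636, 2.681, 0.0]
ft_force: [0.4, 0.7, -2.0]
width: 32.6
grasp_force: 28.9
```

```bash
python3 -c "from h import *;st()"
```

```text
t 12.58 [ 533.5 -197.7  238.3] psi 117.2 F [ 0.4  0.7 -2. ] M [ 0.06 -0.25  0.02] w 32.6 g 29 q6 -0.85
```

Request:
servo_tool(plan=[[[1,0,0,0,0,0,-0.9],[1,0,0,0,0,0,-0.9],[1,0,0,0,0,0,-0.9],[1,0,0,0,0,0,-0.9],[1,0,0,0,0,0,0]]])

```text
t: 13.0
ee_pos: [533.6, -197.7, 238.3]
orientation: [2.033, 2.395, 0.001]
ft_force: [0.0, 0.9, -3.1]
width: 33.0
grasp_force: 29.0
```

```bash
python3 -c "from h import *;st()"
```

```text
t 13.00 [ 533.6 -197.7  238.3] psi 99.3 F [ 0.   0.9 -3.1] M [ 0.19 -0.38  0.06] w 33.0 g 29 q6 -0.54
```

Request:
servo_tool(plan=[[[1,0,0,0,0,0,-0.9],[1,0,0,0,0,0,-0.9],[1,0,0,0,0,0,-0.9],[1,0,0,0,0,0,-0.9],[1,0,0,0,0,0,-0.9]]])

```text
t: 13.42
ee_pos: [533.8, -197.7, 238.3]
orientation: [2.459, 1.953, 0.002]
ft_force: [3.9, 0.7, -3.5]
width: 32.9
grasp_force: 29.1
```

```bash
python3 -c "from h import *;st()"
```

```text
t 13.42 [ 533.8 -197.7  238.3] psi 76.9 F [ 3.9  0.7 -3.5] M [ 0.2  -0.68  0.19] w 32.9 g 29 q6 -0.15
```

Request:
servo_tool(plan=[[[1,0,0,0,0,0,-0.8],[1,0,0,0,0,0,-0.8],[1,0,0,0,0,0,-0.8],[1,0,0,0,0,0,-0.8],[1,0,0,0,0,0,0]]])

```text
t: 13.83
ee_pos: [533.9, -197.8, 238.4]
orientation: [2.707, 1.593, 0.002]
ft_force: [3.3, 0.8, -3.1]
width: 32.9
grasp_force: 29.0
```

```bash
python3 -c "from h import *;st()"
```

```text
t 13.83 [ 533.9 -197.8  238.4] psi 61.0 F [ 3.3  0.8 -3.1] M [ 0.21 -0.67  0.  ] w 32.9 g 29 q6 0.13
```

Request:
servo_tool(plan=[[[1,0,0,0,0,0,-0.6],[1,0,0,0,0,0,-0.6],[1,0,0,0,0,0,-0.4],[1,0,0,0,0,0,0]]])

```text
t: 14.17
ee_pos: [533.9, -197.9, 238.5]
orientation: [2.81, 1.403, 0.002]
ft_force: [3.9, 1.8, -4.2]
width: 33.0
grasp_force: 29.0
```

```bash
python3 -c "from h import *;st()"
```

```text
t 14.17 [ 533.9 -197.9  238.5] psi 53.1 F [ 3.9  1.8 -4.2] M [ 0.36 -0.95  0.18] w 33.0 g 29 q6 0.27
```

Request:
servo_tool(plan=[[[1,0,0,0,0,0,-0.5],[1,0,0,0,0,0,-0.5],[1,0,0,0,0,0,0],[1,0,0,0,0,0,0]]])

```text
t: 14.5
ee_pos: [534.1, -197.8, 238.5]
orientation: [2.866, 1.284, 0.002]
ft_force: [5.1, 1.3, -3.2]
width: 32.9
grasp_force: 30.6
```

```bash
python3 -c "from h import *;st()"
```

```text
t 14.50 [ 534.1 -197.8  238.5] psi 48.3 F [ 5.1  1.3 -3.2] M [ 0.37 -1.18  0.92] w 32.9 g 31 q6 0.35
```

Request:
servo_tool(plan=[[[1,0,0,0,0,0,-0.5],[1,0,0,0,0,0,0],[1,0,0,0,0,0,0]]])

```text
t: 14.75
ee_pos: [534.2, -197.7, 238.6]
orientation: [2.893, 1.221, 0.002]
ft_force: [5.6, 2.4, -4.2]
width: 33.3
grasp_force: 31.4
```

```bash
python3 -c "from h import *;st()"
```

```text
t 14.75 [ 534.2 -197.7  238.6] psi 45.8 F [ 5.6  2.4 -4.2] M [ 0.58 -1.2   1.05] w 33.3 g 31 q6 0.40
```

The right screw is on its stop too: 0.9–1.05 N m at ψ≈48°, predicted 48.6°. I back off, lift, and check both from above.

Request:
servo_tool(plan=[[[1,0,0,0,0,0,0.8],[1,0,0,0,0,0,0.8],[1,0,0,0,0,0,0.8],[1,0,0,0,0,0,0]]])

```text
t: 15.08
ee_pos: [532.7, -197.8, 238.1]
orientation: [-2.75, -1.517, 0.002]
ft_force: [0.2, -0.1, -2.3]
width: 32.8
grasp_force: 28.8
```

Request:
servo_tool(plan=[[[1,0,0,0.2,0,0,0],[1,0,0,0.3,0,0,0],[1,0,0,0.5,0,0,0],[1,-0.3,-0.5,0.5,0,0,0],[1,-0.4,-0.65,0,0,0,0]]])

```text
t: 15.5
ee_pos: [507.6, -244.1, 303.4]
orientation: [2.749, 1.509, 0.007]
ft_force: [2.5, -1.5, -2.4]
width: 33.0
grasp_force: 28.8
```

Request:
servo_tool(plan=[[[1,0,0,0,0,0,0],[1,0,0,0,0,0,0]]])

```text
t: 15.67
ee_pos: [504.9, -244.9, 299.7]
orientation: [2.757, 1.504, 0.001]
ft_force: [0.2, 0.0, -2.8]
width: 32.1
grasp_force: 30.0
```

```bash
python3 - <<'E'
from h import *
st(); o,im=snap('wrist','w7.png'); np.save('o7.npy',o,allow_pickle=True)
fit2('w7.png',o,(534.3,-198.8),k=5)
E
```

```text
t 15.67 [ 504.9 -244.9  299.7] psi 57.2 F [ 0.2  0.  -2.8] M [-0.03 -0.1  -0.03] w 32.1 g 30 q6 0.10
[ 182   89   92   73 3802] [ 540.1 -219. ]
[  42  128  119   90 5268] [ 510.3 -205.8]
[ 241  181   69   89 3597] [ 554.5 -193. ]
[ 129  241   91   70 3724] [ 528.4 -178.5]
```

Request:
servo_tool(plan=[[[1,-0.27,0.9,0,0,0,0],[1,-0.27,0.9,0,0,0,0],[1,-0.27,0.9,0,0,0,0],[1,-0.27,0.9,0,0,0,0],[1,0,0,0,0,0,0]]])

```text
t: 16.13
ee_pos: [459.5, -94.6, 297.8]
orientation: [-2.75, -1.511, 0.003]
ft_force: [-0.0, -0.2, -2.0]
width: 31.7
grasp_force: 30.0
```

Request:
servo_tool(plan=[[[1,0,0,0,0,0,0],[1,0,0,0,0,0,0]]])

```text
t: 16.3
ee_pos: [462.7, -99.3, 298.6]
orientation: [2.754, 1.51, 0.001]
ft_force: [0.2, 0.2, -1.7]
width: 31.7
grasp_force: 30.0
```

```bash
python3 - <<'E'
from h import *
st(); o,im=snap('wrist','w8.png'); np.save('o8.npy',o,allow_pickle=True)
fit2('w8.png',o,(491.6,-55.3),k=5)
E
```

```text
t 16.30 [462.7 -99.3 298.6] psi 57.5 F [ 0.2  0.2 -1.7] M [-0.02 -0.03  0.  ] w 31.7 g 30 q6 0.33
[ 181   89   92   73 3802] [497.3 -75.4]
[  42  128  116   90 5284] [467.3 -62.3]
[ 242  181   67   90 3646] [511.6 -49.4]
[ 129  242   90   70 3776] [485.6 -35. ]
```

Both tabs now point to 196.1°. The machine's front direction is 196.6°, so both screws are fully tight. Next I take the key back to its place on the board.

Request:
servo_tool(plan=[[[1,0.31,0.95,0,0,0,0],[1,0.31,0.95,0,0,0,0],[1,0.31,0.95,0,0,0,0],[1,0.31,0.95,0,0,0,0],[1,0.31,0.95,0,0,0,0]]])

```text
t: 16.77
ee_pos: [525.4, 91.0, 298.3]
orientation: [2.757, 1.505, 0.0]
ft_force: [0.5, -0.7, -1.2]
width: 31.8
grasp_force: 30.0
```

Request:
servo_tool(plan=[[[1,0.31,0.95,0,0,0,0],[1,0.31,0.95,0,0,0,0],[1,0.31,0.95,0,0,0,0],[1,0.31,0.95,0,0,0,0],[1,0,0,0,0,0,0]]])

```text
t: 17.18
ee_pos: [576.7, 247.4, 298.2]
orientation: [-2.753, -1.51, -0.007]
ft_force: [-0.0, -0.9, -1.4]
width: 31.7
grasp_force: 30.0
```

Request:
servo_tool(plan=[[[1,0,0,0,0,0,0],[1,0,0,0,0,0,0]]])

```text
t: 17.35
ee_pos: [574.0, 241.3, 297.5]
orientation: [2.756, 1.507, -0.002]
ft_force: [0.1, -0.7, -2.2]
width: 32.0
grasp_force: 30.0
```

```bash
python3 - <<'E'
from h import *
o=st(); o,im=snap('wrist','w9.png'); g=im.max(2)
for v in range(176,222,2): print(v,' '.join('%3d'%x for x in g[v,294:366:3]))
print('w8'); g=cv2.imread('pics/w8.png').max(2)
for v in range(176,222,2): print(v,' '.join('%3d'%x for x in g[v,294:366:3]))
E
```

```text
t 17.35 [574.  241.3 297.5] psi 57.3 F [ 0.1 -0.7 -2.2] M [-0.03 -0.   -0.  ] w 32.0 g 30 q6 0.95
176 201 202 201 201 201 201 202 201 201 200 200 201 201 202 201 202 200 201 202 201 200 201 202 202
178 201 201 201 202 202 200 200 202 201 201 201 196 188 201 202 200 199 201 200 202 201 202 202 202
180 199 199 200 201 200 200 174 180 197 201 184 134 150 200 200 201 201 202 201 201 202 201 201 203
182 200 192 200 198 200 176 120 121 160 200 188 111 141 201 200 201 200 192 201 195 199 200 201 203
184 198 147 160 141 161 119 111 112 123 172 178 110 128 200 200 201 175 131 159 140 152 145 187 201
186 199 137 109 109 112 108 111 110 111 123 146 110 133 200 200 199 134 110 113 111 111 111 128 200
188 161 118 110 111 111 110 112 109 113 111 160 112 121 163 173 180 127 111 111 112 112 112 114 172
190 111 110 111 111 112 112 111 110 111 108 101  98 100 113 113 113 111 113 110 111 112 111 113 112
192 110 111 112 111 111 110 110 112 110 102  88  88  89 109 111 111 112 111 112 113 111 112 112 111
194 112 111 110 109 109 110 112 109 110 105 111 111 110 109 111 109 110 110 112 110 111 112 112 111
19
[... 2900 characters left out ...]

208 105 116 124 120  88  74  74  75  73  87 106 105 104  75  75  75  72  76  75  71  71  69  63  69
210 103 107 117  95  91  88  88  89  88  93  95  93  97  89  88  88  88  89  90  77  69  68  69  70
212 105 103 108  88  90  90  89  91  90  93  93  92  93  92  89  90  88  89  90  85  71  69  69  69
214 104 102 102  92  95  93  93  93  90  92  91  92  90  93  91  94  95  93  95  90  69  69  72  71
216 107 103 104 105 106 104 105  99  91  90  90  90  89  90  89 104 106 108 107 105  71  70  70  72
218 111 104 104 107  93  83  83  77  69  71  70  73  72  71  68  83  85  86 102 107  71  71  72  72
220 121 105 104  78  37  31  28  29  26  25  27  29  26  30  28  28  32  27  51  91  68  70  70  71
```

Request:
servo_tool(plan=[[[1,0,0,-0.9,0,0,0],[1,0,0,-0.9,0,0,0],[1,0,0,-0.8,0,0,0],[1,0,0,-0.5,0,0,0],[1,0,0,-0.25,0,0,0]]])

```text
t: 17.82
ee_pos: [572.3, 239.7, 161.3]
orientation: [-2.757, -1.505, 0.008]
ft_force: [0.3, 0.3, -2.2]
width: 31.9
grasp_force: 30.0
```

Request:
servo_tool(plan=[[[1,0,0,0,0,0,0],[1,0,0,0,0,0,0],[1,0,0,-0.04,0,0,0],[1,0,0,0,0,0,0]]])

```text
t: 18.15
ee_pos: [574.7, 242.2, 164.4]
orientation: [2.756, 1.507, 0.005]
ft_force: [0.5, -0.1, -2.8]
width: 31.8
grasp_force: 30.0
```

```bash
python3 -c "from h import *;st()"
```

```text
t 18.15 [574.7 242.2 164.4] psi 57.3 F [ 0.5 -0.1 -2.8] M [-0.08 -0.04  0.03] w 31.8 g 30 q6 0.95
```

Request:
servo_tool(plan=[[[1,0,0,-0.1,0,0,0],[1,0,0,-0.08,0,0,0],[1,0,0,0,0,0,0],[1,0,0,0,0,0,0]]])

```text
t: 18.48
ee_pos: [573.6, 242.2, 155.4]
orientation: [-2.756, -1.508, 0.0]
ft_force: [0.2, -0.8, -1.3]
width: 32.1
grasp_force: 30.0
```

```bash
python3 -c "from h import *;st()"
```

```text
t 18.48 [573.6 242.2 155.4] psi 57.4 F [ 0.2 -0.8 -1.3] M [-0.   -0.06  0.01] w 32.1 g 30 q6 0.95
```

Request:
servo_tool(plan=[[[1,0,0,-0.03,0,0,0],[1,0,0,0,0,0,0],[1,0,0,0,0,0,0]]])

```text
t: 18.73
ee_pos: [573.9, 242.2, 154.4]
orientation: [2.756, 1.508, 0.0]
ft_force: [-0.3, 1.2, -0.5]
width: 31.7
grasp_force: 30.0
```

```bash
python3 -c "from h import *;st()"
```

```text
t 18.73 [573.9 242.2 154.4] psi 57.4 F [-0.3  1.2 -0.5] M [ 0.06 -0.05 -0.01] w 31.7 g 30 q6 0.95
```

Request:
servo_tool(plan=[[[1,0,0,-0.02,0,0,0],[1,0,0,0,0,0,0],[1,0,0,0,0,0,0]]])

```text
t: 18.98
ee_pos: [573.9, 242.3, 154.3]
orientation: [-2.756, -1.508, -0.001]
ft_force: [-2.4, -0.2, 5.2]
width: 31.5
grasp_force: 30.0
```

```bash
python3 -c "from h import *;st()"
```

```text
t 18.98 [573.9 242.3 154.3] psi 57.4 F [-2.4 -0.2  5.2] M [-0.12  0.47 -0.02] w 31.5 g 30 q6 0.95
```

Request:
servo_tool(plan=[[[0.2,0,0,0,0,0,0],[-0.2,0,0,0,0,0,0],[-0.6,0,0,0,0,0,0],[-1,0,0,0,0,0,0],[-1,0,0,0,0,0,0]]])

```text
t: 19.4
ee_pos: [573.7, 242.1, 153.4]
orientation: [-2.756, -1.508, 0.0]
ft_force: [-0.2, -0.3, 0.6]
width: 58.7
grasp_force: 0.0
```

Request:
servo_tool(plan=[[[-1,0,0,0,0,0,0],[-1,0,0,0,0,0,0],[-1,0,0,0,0,0,0],[-1,0,0,0,0,0,0],[-1,0,0,0,0,0,0]]])

```text
t: 19.82
ee_pos: [573.7, 242.1, 153.4]
orientation: [2.756, 1.508, -0.0]
ft_force: [0.2, 0.0, 0.2]
width: 87.2
grasp_force: 0.0
```

```bash
python3 -c "from h import *;st()"
```

```text
t 19.82 [573.7 242.1 153.4] psi 57.4 F [0.2 0.  0.2] M [-0.04  0.03 -0.01] w 87.2 g 0 q6 0.95
```

Key released. I raise straight up, back towards the robot, and check numerically that the key stands and the jar hasn't moved.

Request:
servo_tool(plan=[[[-1,0,0,0.3,0,0,0],[-1,0,0,0.6,0,0,0],[-1,0,0,0.9,0,0,0],[-1,0,0,0.9,0,0,0],[-1,-0.2,-0.4,0.8,0,0,0]]])

```text
t: 20.23
ee_pos: [566.9, 227.8, 296.6]
orientation: [-2.755, -1.51, -0.005]
ft_force: [0.1, 0.2, -0.2]
width: 87.5
grasp_force: 0.0
```

Request:
servo_tool(plan=[[[-1,-0.4,-0.9,0,0,0,0],[-1,-0.4,-0.9,0,0,0,0],[-1,-0.4,-0.9,0,0,0,0],[-1,-0.4,-0.9,0,0,0,0],[-1,-0.4,-0.9,0,0,0,0]]])

```text
t: 20.65
ee_pos: [484.7, 44.8, 294.5]
orientation: [2.755, 1.509, 0.002]
ft_force: [1.1, -0.6, 0.3]
width: 87.5
grasp_force: 0.0
```

Request:
servo_tool(plan=[[[-1,-0.3,-0.9,0,0,0,0],[-1,-0.3,-0.9,0,0,0,0],[-1,-0.3,-0.9,0,0,0,0],[-1,0,0,0,0,0,0],[-1,0,0,0,0,0,0]]])

```text
t: 21.07
ee_pos: [449.3, -63.4, 294.4]
orientation: [2.759, 1.502, 0.002]
ft_force: [0.6, 0.8, 0.4]
width: 87.6
grasp_force: 0.0
```

```bash
python3 - <<'E'
from h import *
st()
for n in('top','scene'):
    _,im=snap(n,n+'2.png'); old=cv2.imread('pics/'+n+'1.png'); new=cv2.imread('pics/'+n+'2.png'); c=cam(n)
    p=proj(c,[[572.5,240,122],[572.5,240,70],[572.5,240,12]]).round(0); print(n,'pred handle top/bottom/base',p.tolist())
    u,v=p[1].astype(int); r=30
    for a,t in((old,'old'),(new,'new')):
        m=(a[v-r:v+r,u-r:u+r].max(2)<60).astype(np.uint8); k,l,s,ce=cv2.connectedComponentsWithStats(m); 
        for i in range(1,k):
            if s[i,4]>40: print(t,'dark bbox',s[i][:2]+[u-r,v-r],s[i][2:],)
        hs=cv2.cvtColor(a,cv2.COLOR_BGR2HSV); m=cv2.inRange(hs,(12,130,120),(28,255,255)); k,l,s,ce=cv2.connectedComponentsWithStats(m)
        j=proj(c,[[512,371,87]])[0]; i=min(range(1,k),key=lambda i:np.hypot(*(ce[i]-j))+(s[i,4]<60)*999); print(t,'jar lid',ce[i].round(1),s[i,4])
E
```

```text
t 21.07 [449.3 -63.4 294.4] psi 57.1 F [0.6 0.8 0.4] M [-0.06 -0.08  0.06] w 87.6 g 0 q6 0.41
top pred handle top/bottom/base [[260.0, 156.0], [262.0, 160.0], [264.0, 164.0]]
old dark bbox [248 147] [ 20  20 220]
old jar lid [201.4 184. ] 447
new dark bbox [252 148] [ 18  21 225]
new jar lid [201.4 183.9] 450
scene pred handle top/bottom/base [[394.0, 217.0], [390.0, 228.0], [386.0, 239.0]]
old dark bbox [387 212] [ 18  24 291]
old jar lid [436.7 193.8] 323
new dark bbox [383 212] [ 17  23 258]
new jar lid [436.6 193.9] 331
```

The handle shows the same upright outline as at the start in both views, and the jar hasn't moved. I hand the job in.

```bash
python3 -c "from h import *;print(close_job())"
```

```text
the job is handed in; nothing more can be done
None
```

Job handed in at about 21 s: both screws are turned clockwise onto their stops with the tabs pointing to the front, the key stands upright on the board again, and the jar hasn't moved.

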